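# Spray-booth stop check: press the mushroom stop in, then twist it out

### The arm

A 6-joint arm with a two-finger parallel gripper is mounted at the origin on the work surface. World frame = base frame: x ahead of the robot, y to its left, z up, the work surface at z = 0. Lengths are in m, angles in rad, forces in N, time in s.
With the tool pointing down it reaches from about 0.325 to 0.9 m from the base axis. Payload 6.1 kg.
Tool frame: the origin (TCP) lies midway between the tips of the shut fingers; the grasp point (between the pads) lies 19 mm behind it; x points along the fingers, y is the direction in which the jaws open and shut, and the axes are right-handed (so a half turn about x gives the same grasp; the last joint's range is limited). The gripper opens to 85 mm and grips with 20 to 120 N. Pads are 22 mm wide; open, the fingers measure 114 mm over their backs; the gripper's body (76 mm by 85 mm) begins 54 mm behind the grasp point. The pads swing forward as they close: fully open they stand 13 mm farther back than shut.
Start: joints at [-1.457, 0.22, 1.526, -0, 1.395, -0.126], TCP at [0.148, -0.607, 0.231] pointing down, gripper open.
Joint ranges: [-2.98, 2.98], [-0.91, 2.08], [0.09, 2.57], [-1.24, 4.39], [0.2, 2.65], [-2.68, 2.68]. Speed limits (rad/s): [2.57, 2.57, 3.01, 3.14, 3.14, 3.14].

### API

Orientations are given as [roll, pitch, yaw] about the fixed x, y, z axes, in that order (R = Rz(yaw) Ry(pitch) Rx(roll)).
In Python, from plant import movep, move_l, set_joints, gripper_to, hold, inverse_kinematics, observe, get_image, get_calibration, Unreachable, job_done gives the robot as it stands. Calls block until the motion is done:
- movep(position, orientation): joint-space move of the TCP to a pose.
- move_l(position, feed=0.15, rotation=None, max_force=None): straight line of the TCP; rotation=None keeps the orientation; feed is the mean speed in m/s. With max_force (N) it stops when the force on the tool has changed by that much, and returns True; else False.
- set_joints(angles): joint-space move.
- gripper_to(opening, f_grip=None): finger opening in m; f_grip is the grip in N (None keeps the last); returns when the fingers have stopped.
- hold(seconds).
- inverse_kinematics(position, orientation): joint angles nearest the present ones, or None.
- observe(): the state.
- get_image(name): name is "scene" or "side" or "wrist"; returns (picture, depth): 400x640x3 uint8, red, green, blue; 400x640 float32, m along the optical axis (not along the pixel's ray), 0 where there is no reading.
- get_calibration(name): a dict with "intrinsics" (3x3 intrinsics, pixels), "world_from_camera" (4x4, takes a point from camera to world coordinates). Camera axes: x right, y down, z forward; pixel columns grow to the right and rows downward; lengths in m; the calibration is good to about 2 mm. The wrist camera is an equidistant fisheye: a pixel r from the principal point sees the ray r / f radians off the axis. A picture is of the moment at which its call begins: read the wrist's pose just before it. get_calibration takes no time and is no camera call; for the wrist camera it gives the pose at the moment of the call.
A pose or a line that the arm cannot do raises Unreachable and nothing moves.
- job_done(): hands the job in, once; it reports no verdict.
The state is a dict: "time_s": time; "q": joint angles; "joint_velocities": joint speeds; "joint_torque": joint torques, N m; "eef_pos": TCP position; "tcp_rot": TCP orientation; "ft_force": force on the tool from outside, world axes, zero at the start; "torque": the same for the moment, N m; "opening": finger opening in m.
Only numpy, scipy, OpenCV 4.12 (cv2) and the standard library are available. Lean on these libraries where they do the work, as an engineer would, in place of code of your own. Each camera call takes 0.05 s, during which the arm holds its last target.

### The job

Do the morning check of the glaze-spray booth's stop button: with closed fingertips press the wide mushroom head (the one with two ears) straight in until it latches and stays in by itself when you let go, then push one of its ears sideways to twist the head clockwise, seen from above, until it pops back out, and leave it fully out and sprung back. Only touch and push, firmly but without slamming and without gripping or lifting anything; do not press the flat start button on the smaller box, and leave the mug, bowl, jar and brush where they stand.

Things in the scene. Friction and masses are not known exactly. Their poses are not given: they have to be found in the camera images.
- stop_station: Grey steel box 110 x 110 x 70 mm, fixed to the bench at a varying place and yaw, top face level at 70 mm, carrying the black mushroom stop in its centre (axis vertical) in a metal collar 40 mm across and 8 mm high. Origin: centre of the box's underside, on the button's axis; z up. When the twist is 0 the two ears lie along the box's own +y and -y.
- stop_top (a point): Centre of the mushroom head's flat top (flat 24 mm across), on the button's axis, 112 mm above the bench when out and about 105.7 mm when latched. The head is a black round cap 54 mm across whose rim underside is 18 mm below this point; it moves down and up and turns with the head. Its frame's z points up and its y towards ear a.
- stop_ear_a (a point): Middle of one ear's top, 44 mm from the axis on the head's +y side, 4 mm below the head's top. The ears are one straight bar through the head: 104 mm end to end, 12 mm wide, 14 mm high (downwards from this point), so each reaches 52 mm from the axis. Under an ear 24 mm are free above the box when the head is out, 18 mm when latched. Clockwise, this ear goes from the box's +y towards its +x.
- stop_ear_b (a point): The same point on the opposite ear (the head's -y side); turning clockwise it goes from the box's -y towards its -x.
- stop_press (a joint): How far the head is pushed in, m: 0 = fully out, about 0.0063 = latched in, 0.011 = hard stop. A spring pushes it out; it takes about 3 N to start moving and 5 to 7 N on the way and at the bottom. It must be pushed past 0.0095, best nearly to the stop, to latch (when let go it comes back up to 0.0063 and stays), and it latches only with the twist near 0 (press on the middle of the top, and do not twist meanwhile).
- stop_twist (a joint): How far the head is twisted, rad, clockwise seen from above; 0 = rest against a stop (it cannot turn the other way), 1.1 = hard stop. A light spring turns it back to 0 when let go (under 1 N at an ear; turning it by an ear takes under 2 N). With the head latched, twisting past about 0.35 rad frees the latch and the spring lifts the head out by itself.
- start_station: Smaller fixed grey steel box 80 x 80 x 60 mm with a flat push button in the middle of its top, not to be operated. Origin: centre of its underside. It and the stop station may have changed sides.
- start_top (a point): Centre of the flat start button's top, 82 mm above the bench; the button is 28 mm across.
- start (a joint): How far the start button is pressed, m: 0 = out, 0.006 = fully pressed. Leave at 0.
- mug: Loose white mug, 76 mm across and 85 mm high, handle on its +y side; origin: centre of its underside. Leave alone.
- bowl: Loose white bowl, 100 mm across and 50 mm high; origin: centre of its underside. Leave alone.
- jar: Loose white glaze jar, 70 mm across and 100 mm high; origin: centre of its underside. Leave alone.
- brush: Loose brush lying flat along its own x, about 200 mm long; origin under its middle. Leave alone.
There are look-alikes about, which are no part of the job. Leave any pink look-alike of the stop_station alone.

How it is judged:
On the way, in this order (a step that is already met when the one before it is completed fails the run):
1. the head is latched in and stays in by itself, untouched (value of joint stop_press above 0.005 m and contact force between anything else and stop_station below 0.3 N), for 0.1 s.
2. the head is twisted clockwise to free it (0.2 rad or more) (value of joint stop_twist above 0.2 rad).
At the end, for the whole second after the job is handed in: The head is out again (within 1.5 mm) and sprung back (twist under 0.1 rad), the start button is out (within 1 mm), and the mug, bowl, jar and brush are within 15 mm of where they started (value of joint stop_press below 0.0015 m and value of joint stop_twist below 0.1 rad and value of joint start below 0.001 m and distance of each of mug, bowl, jar, brush from where it was at the start of the episode below 0.015 m); the robot touches nothing.
It fails at once if the start button is pressed more than 2 mm (value of joint start above 0.002 m).
It fails at once if the stop station is slammed or gripped: more than 50 N from the fingers (contact force between the fingers and stop_station above 50 N).
It fails at once if the mug, bowl, jar or brush is lifted or shoved more than 15 mm (distance of any of mug, bowl, jar, brush from where it was at the start of the episode above 0.015 m).
It also fails if it takes over 45 s, if anything falls off the work surface, if the arm or the gripper's body presses on something with over 40 N, if the wrist force passes 120 N, or if a joint passes its speed limit or range.

## Working session

There is one attempt and no reset: what is moved stays moved. The work goes in short steps, each a Python script; the robot and the scene stay as the last script left them, time stands still between calls to the robot, and variables do not carry over. Pictures are saved under pics/ and viewed, and the job is handed in when it is done.

```bash
mkdir -p pics; python3 - <<'E'
from plant import *
import cv2, numpy as np
for n in ["scene","side"]:
    p,d=get_image(n); cv2.imwrite(f"pics/{n}0.png",p[:,:,::-1]); np.savez(f"{n}0.npz",p=p,d=d,K=get_calibration(n)["intrinsics"],T=get_calibration(n)["world_from_camera"])
print(observe())
E
```

```text
{'time_s': 0.1, 'q': array([-1.45710909e+00,  2.21184997e-01,  1.52752152e+00, -3.41615990e-05,
        1.39477024e+00, -1.26100509e-01]), 'joint_velocities': array([ 1.27963619e-03, -1.17293172e-03, -1.69478794e-03, -6.57783502e-05,
        4.47927823e-04,  7.06706227e-04]), 'joint_torque': array([ 5.22495266e-04, -4.98245645e+01, -3.90545225e+01, -2.54839515e-04,
        5.62260946e-03, -3.70487044e-06]), 'eef_pos': array([ 0.14835359, -0.60653754,  0.23027217]), 'tcp_rot': array([-1.67905343,  1.56891192,  1.70233298]), 'ft_force': array([ 0.58824928, -0.4236214 , -0.1119795 ]), 'torque': array([-0.00474231, -0.00827257, -0.00636703]), 'opening': 0.08524324064148824}
```

View pics/scene0.png

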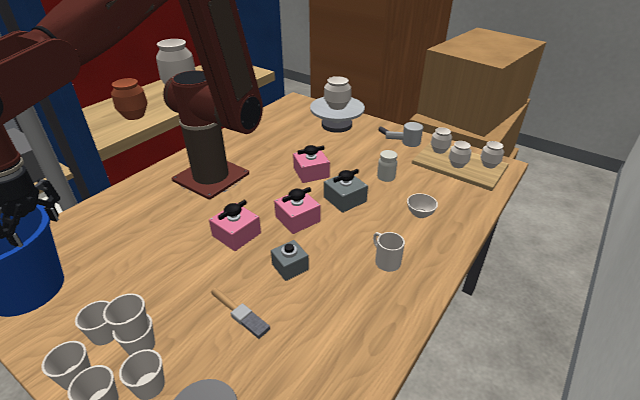

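View pics/side0.png

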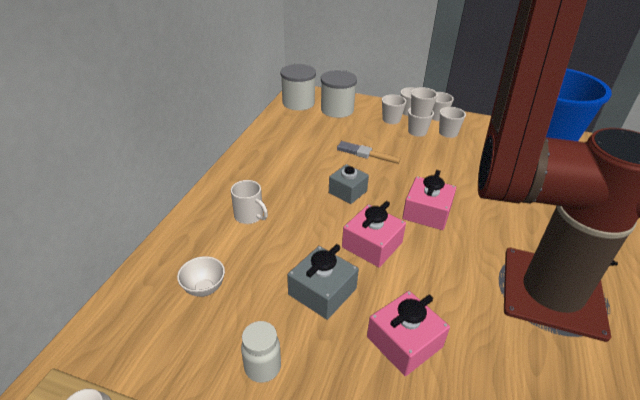

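Candidates in the scene view are pink stations at (311,163), (297,210) and (235,225), a grey station with an eared black head at (346,188), and a small grey box with a flat button at (290,258). I choose the grey eared one, which is at (323,262) in the side view. Next I check it in a crop and measure it.

```bash
cat > h.py <<'E'
import numpy as np, cv2
def cloud(n):
    z=np.load(n); p,d,K,T=z['p'],z['d'],z['K'],z['T']
    v,u=np.mgrid[0:400,0:640]
    X=np.stack([(u-K[0,2])/K[0,0]*d,(v-K[1,2])/K[1,1]*d,d],-1)
    W=X@T[:3,:3].T+T[:3,3]; W[d==0]=np.nan
    return p,W
E
python3 - <<'E'
from h import *
C=[]
for n,(u0,u1,v0,v1) in {"scene":(320,375,160,215),"side":(280,365,235,320)}.items():
    p,W=cloud(n+"0.npz")
    cv2.imwrite(f"pics/crop_{n}.png",cv2.resize(p[v0:v1,u0:u1,::-1],None,fx=6,fy=6,interpolation=cv2.INTER_CUBIC))
    w=W[v0:v1,u0:u1].reshape(-1,3); c=p[v0:v1,u0:u1].reshape(-1,3).astype(int)
    dark=c.max(1)<45
    h=w[dark&(w[:,2]>0.085)&(w[:,2]<.125)]
    print(n,len(h),h[:,2].max())
    top=h[(h[:,2]>0.109)]; print(" top",len(top),np.median(top,0), top.min(0),top.max(0))
    (cx,cy),(a,b),ang=cv2.minAreaRect((h[:,:2]*1000).astype(np.float32)); print(" rect",cx,cy,a,b,ang)
    m=h[:,:2].mean(0); e=np.linalg.svd(h[:,:2]-m,full_matrices=False)[2][0]; print(" pca",m,np.degrees(np.arctan2(e[1],e[0])))
    bx=w[(abs(w[:,2]-.07)<.003)]; r=cv2.minAreaRect((bx[:,:2]*1000).astype(np.float32)); print(" box",r)
    for nm,(u,v) in ({"pinkA":(311,150),"pinkB":(297,194),"pinkC":(233,209),"start":(290,246),"jar":(388,157),"bowl":(422,203),"mug":(391,240),"brush":(243,317)} if n=="scene" else {"pinkB":(376,215),"pinkA":(411,312),"start":(349,172),"jar":(261,333),"bowl":(202,275),"mug":(247,187)}).items(): print("  ",nm,W[v,u].round(3))
E
```

```text
scene 164 0.11847023928681877
 top 75 [0.48776002 0.16762194 0.11142675] [0.46442806 0.12270593 0.10908133] [0.50334745 0.21160245 0.11847024]
 rect 487.6591796875 166.61880493164062 95.61363220214844 44.233036041259766 57.294647216796875
 pca [0.48860238 0.16451242] -110.1481539742044
 box ((430.6248474121094, 187.83973693847656), (112.15084075927734, 221.8428192138672), 71.4195556640625)
   pinkA [0.303 0.221 0.114]
   pinkB [ 0.427 -0.018  0.115]
   pinkC [ 0.315 -0.182  0.111]
   start [ 0.532 -0.185  0.084]
   jar [0.543 0.358 0.102]
   bowl [0.721 0.285 0.021]
   mug [0.737 0.023 0.058]
   brush [ 0.552 -0.401  0.02 ]
side 489 0.11408034949826074
 top 220 [0.48248074 0.17694681 0.11089318] [0.46010166 0.13465188 0.10900433] [0.50380155 0.2198581  0.11408035]
 rect 482.9366149902344 177.66555786132812 92.39022064208984 46.25771713256836 47.554256439208984
 pca [0.48235095 0.18191878] 68.01473551050604
 box ((469.6482849121094, 132.10818481445312), (201.27310180664062, 109.94786834716797), 71.64783477783203)
   pinkB [0.412 0.011 0.111]
   pinkA [0.29  0.252 0.112]
   start [ 0.528 -0.178  0.075]
   jar [0.532 0.377 0.1  ]
   bowl [0.747 0.232 0.015]
   mug [ 0.763 -0.038  0.062]
```

View pics/crop_side.png

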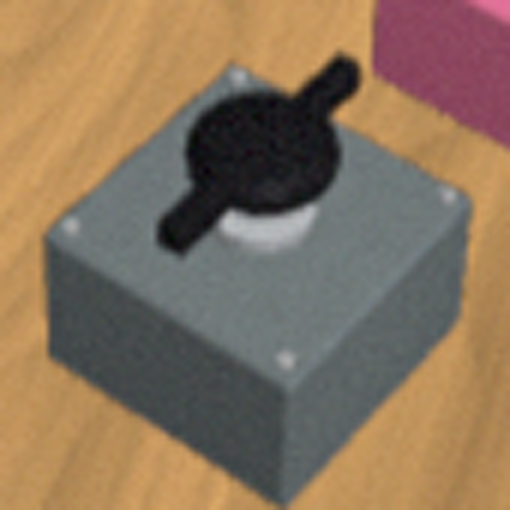

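```bash
python3 - <<'E'
from h import *
for n,(u0,u1,v0,v1) in {"scene":(320,375,160,215),"side":(280,365,235,320)}.items():
    p,W=cloud(n+"0.npz")
    w=W[v0:v1,u0:u1].reshape(-1,3); c=p[v0:v1,u0:u1].reshape(-1,3).astype(int)
    k=(abs(w[:,2]-.07)<.004)&(c.max(1)-c.min(1)<40)&(np.hypot(w[:,0]-.485,w[:,1]-.172)<.09)
    r=cv2.minAreaRect((w[k][:,:2]*1000).astype(np.float32)); print(n,k.sum(),r)
E
```

```text
scene 423 ((484.9944763183594, 171.17575073242188), (114.30683898925781, 109.11967468261719), 70.74291229248047)
side 1426 ((483.55780029296875, 175.22146606445312), (109.60455322265625, 109.5521240234375), 70.96131896972656)
```

The crop shows a grey box with a black round cap, two ears and a metal collar, so this is the stop station. Its centre is about (0.484, 0.174) and the ears lie at about 71°. I hover with the fingers closed and check with the wrist camera.

```bash
cat >> h.py <<'E'
from scipy.spatial.transform import Rotation as R
def rpy(jaw):  # tool down, jaw dir angle
    y=np.array([np.cos(jaw),np.sin(jaw),0]); x=np.array([0,0,-1.]); z=np.cross(x,y)
    return R.from_matrix(np.stack([x,y,z],1)).as_euler('xyz')
E
python3 - <<'E' 2>&1 | grep -v Gimbal
from plant import *
from h import *
ang=np.radians(71)
gripper_to(0.0)
print(observe()['opening'])
for s in (0,np.pi): print(s,inverse_kinematics([.484,.174,.25],rpy(ang-np.pi/2+s)))
move_l([.148,-.607,.30])
js=[inverse_kinematics([.484,.174,.30],rpy(ang-np.pi/2+s)) for s in (0,np.pi)]
js=[j for j in js if j is not None]; j=min(js,key=lambda j:abs(j[5]))
set_joints(j); hold(.2)
cal=get_calibration("wrist"); p,d=get_image("wrist"); cv2.imwrite("pics/wrist1.png",p[:,:,::-1])
np.savez("wrist1.npz",p=p,d=d,K=cal["intrinsics"],T=cal["world_from_camera"])
o=observe(); print(o['time_s'],o['q'],o['eef_pos'],o['ft_force'],cal["intrinsics"])
E
```

```text
0.00019207504252986962
0 [ 0.19169422 -0.05908894  1.78818071  0.          1.41250089  0.52330677]
3.141592653589793 [ 1.91694215e-01 -5.90889433e-02  1.78818071e+00 -4.44089210e-16
  1.41250089e+00 -2.61828588e+00]
4.7083 [ 1.91038977e-01 -8.48818728e-02  1.71971532e+00 -1.83889364e-05
  1.50679065e+00  5.23267921e-01] [0.48414728 0.17368304 0.29997635] [1.07137393 0.8861563  1.03959301] [[309.70691629   0.         318.4698458 ]
 [  0.         309.70691629 197.61287228]
 [  0.           0.           1.        ]]
```

View pics/wrist1.png

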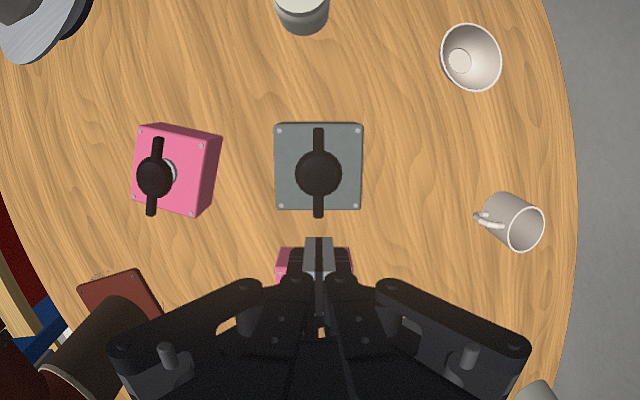

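The wrist view shows the grey station's head at (318,172) and the ear tips at (318,128) and (318,217). I refine the centre and yaw from it.

```bash
python3 - <<'E'
from h import *
z=np.load("wrist1.npz"); p,K,T=z['p'],z['K'],z['T']
def proj(u,v,h):
    a=np.stack([u-K[0,2],v-K[1,2]],-1)/K[0,0]; r=np.linalg.norm(a,axis=-1,keepdims=True)+1e-9
    D=np.concatenate([a/r*np.sin(r),np.cos(r)],-1)@T[:3,:3].T
    s=(h-T[2,3])/D[:,2]; return T[:2,3]+s[:,None]*D[:,:2]
sub=p[115:225,270:368].astype(int)
m=(sub.max(2)<70)
n,l,st,cen=cv2.connectedComponentsWithStats(m.astype(np.uint8)); k=1+st[1:,4].argmax(); print(st[k],cen[k])
v,u=np.nonzero(l==k); P=proj(u+270.,v+115.,.106)
r=cv2.minAreaRect((P*1000).astype(np.float32)); print(P.mean(0),r)
e=np.linalg.svd(P-P.mean(0),full_matrices=False)[2][0]; print(np.degrees(np.arctan2(e[1],e[0])))
g=(abs(sub[:,:,0]-sub[:,:,2])<35)&(sub.max(2)>70)
n,l,st,cen=cv2.connectedComponentsWithStats(g.astype(np.uint8)); k=1+st[1:,4].argmax()
v,u=np.nonzero(l==k); print(cv2.minAreaRect((proj(u+270.,v+115.,.07)*1000).astype(np.float32)))
E
```

```text
[  25   13   47   90 2161] [48.06756131 57.55576122]
[0.48536951 0.1746637 ] ((484.85223388671875, 173.89102172851562), (94.0370101928711, 51.877113342285156), 45.51827621459961)
-109.19411157859147
((485.326416015625, 175.06703186035156), (109.34400177001953, 108.37774658203125), 70.97000122070312)
```

```bash
python3 - <<'E' 2>&1 | grep -v Gimbal
from plant import *
from h import *
move_l([.485,.174,.122]); hold(.2)
print(observe()['eef_pos'],observe()['ft_force'])
hit=move_l([.485,.174,.098],feed=.012,max_force=16)
o=observe(); print(hit,o['time_s'],o['eef_pos'],o['ft_force'])
move_l([.485,.174,.135],feed=.05); hold(.25)
o=observe(); print(o['time_s'],o['eef_pos'],o['ft_force'])
for n in ("wrist","side"):
    cal=get_calibration(n); p,d=get_image(n); cv2.imwrite(f"pics/{n}2.png",p[:,:,::-1])
    np.savez(n+"2.npz",p=p,d=d,K=cal["intrinsics"],T=cal["world_from_camera"])
p,W=cloud("side2.npz"); p0,W0=cloud("side0.npz")
for (u,v) in [(335,252),(314,270),(342,249),(312,272),(328,255)]: print(W0[v-1:v+2,u-1:u+2,2].mean().round(4),W[v-1:v+2,u-1:u+2,2].mean().round(4))
c=cv2.resize(p[220:330,260:380,::-1],None,fx=5,fy=5); cv2.imwrite("pics/side2c.png",c)
E
```

```text
[0.48556109 0.17411646 0.12282669] [-0.11352267 -0.43256436  0.35061922]
True 7.8917 [0.48515472 0.17404202 0.10101321] [-1.87550214 -0.24971294  6.177436  ]
8.975 [0.48477983 0.17397181 0.13465106] [-0.17168572  0.55921139  0.40494952]
0.0901 0.0989
0.1049 0.1016
-0.0006 -0.0012
0.105 0.1017
0.1122 0.1047
```

View pics/side2c.png

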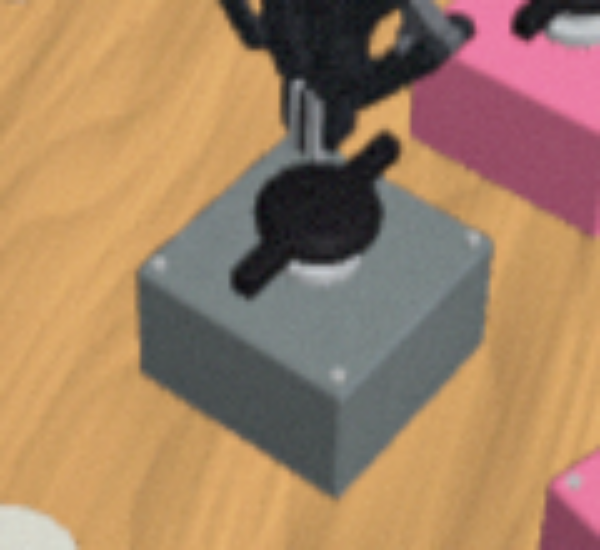

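The head now reads about 7 mm lower and is latched with the finger clear. Next I push ear a (+71° side) clockwise along an arc.

```bash
python3 - <<'E' 2>&1 | grep -v Gimbal
from plant import *
from h import *
a=np.radians(71); C=np.array([.485,.174])
def pose(th,off,r=.045,z=.083):
    b=a-th; e=np.array([np.cos(b),np.sin(b)]); t=np.array([np.sin(b),-np.cos(b)])
    return [*(C+r*e+off*t),z], rpy(b-np.pi/2)
p,_=pose(0,-.036,z=.135); move_l(p)
p,_=pose(0,-.036); print(move_l(p,feed=.08,max_force=15))
hold(.1)
p,_=pose(0,-.0205); print("in",move_l(p,feed=.04,max_force=15),observe()['ft_force'])
for th in np.arange(.1,.71,.1):
    p,w=pose(th,-.0205); h=move_l(p,feed=.04,rotation=w,max_force=15)
    o=observe(); print(round(th,1),h,o['time_s'],o['ft_force'].round(2))
    if h: break
n="side"; p,d=get_image(n); cv2.imwrite("pics/side3c.png",cv2.resize(p[220:330,260:380,::-1],None,fx=5,fy=5))
E
```

```text
False
in False [ 0.29016452  0.42498557 -0.71051878]
0.1 False 11.325 [0.93 0.6  0.28]
0.2 False 11.6 [ 0.04 -0.17  0.01]
0.3 False 11.875 [0.47 0.34 0.95]
0.4 False 12.15 [ 0.01  0.32 -0.4 ]
0.5 False 12.425 [0.54 0.65 0.06]
0.6 False 12.7 [0.4 0.7 0.4]
0.7 False 12.975 [-1.01  0.8   0.95]
```

View pics/side3c.png

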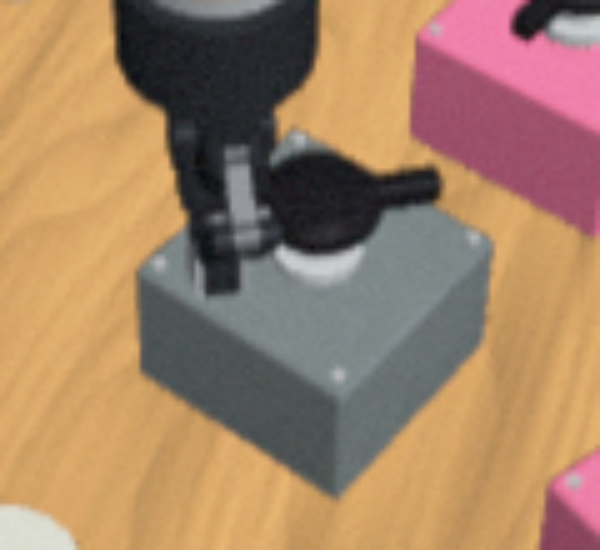

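The head is twisted clockwise and has risen: the ear's right end is at (440,183) in the crop. I back off the way I came, rise and check.

```bash
python3 - <<'E' 2>&1 | grep -v Gimbal
from plant import *
from h import *
a=np.radians(71); C=np.array([.485,.174])
def pose(th,off,r=.045,z=.083):
    b=a-th; e=np.array([np.cos(b),np.sin(b)]); t=np.array([np.sin(b),-np.cos(b)])
    return [*(C+r*e+off*t),z], rpy(b-np.pi/2)
for th in np.arange(.6,-.01,-.2):
    p,w=pose(th,-.0205 if th>.3 else -.024); move_l(p,feed=.06,rotation=w)
p,w=pose(0,-.036); move_l(p,feed=.06)
p,w=pose(0,-.036,z=.2); move_l(p)
move_l([.485,.174,.30]); hold(.2)
for n in ("wrist","side"):
    cal=get_calibration(n); p,d=get_image(n); cv2.imwrite(f"pics/{n}4.png",p[:,:,::-1])
    np.savez(n+"4.npz",p=p,d=d,K=cal["intrinsics"],T=cal["world_from_camera"])
p,W=cloud("side4.npz"); p0,W0=cloud("side0.npz"); p2,W2=cloud("side2.npz")
for (u,v) in [(314,270),(312,272),(328,255),(322,262)]: print([w[v-1:v+2,u-1:u+2,2].mean().round(4) for w in (W0,W2,W)])
d=np.abs(p.astype(int)-p0).max(2)[230:400,150:365]; print("changed px",(d>60).sum())
# ear angle in wrist image
z=np.load("wrist4.npz"); s=z['p'][115:225,270:368].max(2)<70; n,l,st,c=cv2.connectedComponentsWithStats(s.astype(np.uint8)); k=1+st[1:,4].argmax()
y,x=np.nonzero(l==k); e=np.linalg.svd(np.c_[x,y]-np.c_[x,y].mean(0),full_matrices=False)[2][0]; print(st[k],e,observe()['time_s'],observe()['ft_force'])
E
```

```text
[np.float64(0.1049), np.float64(0.1016), np.float64(0.1052)]
[np.float64(0.105), np.float64(0.1017), np.float64(0.1053)]
[np.float64(0.1122), np.float64(0.1047), np.float64(0.1121)]
[np.float64(0.1103), np.float64(0.1051), np.float64(0.11)]
changed px 0
[  25   13   48   90 2151] [0.00627055 0.99998034] 16.8417 [-1.14066792  0.27347269 -0.6486596 ]
```

View pics/wrist4.png

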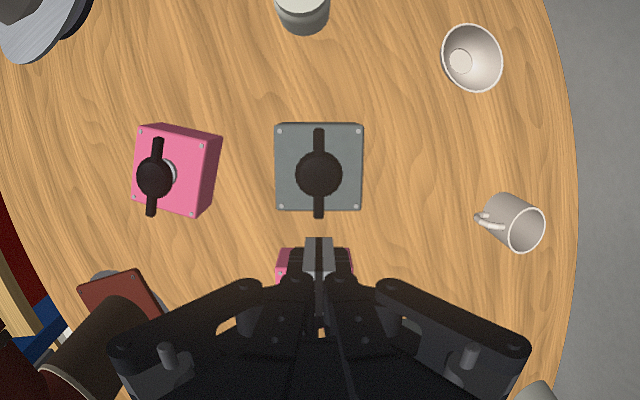

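View pics/side4.png

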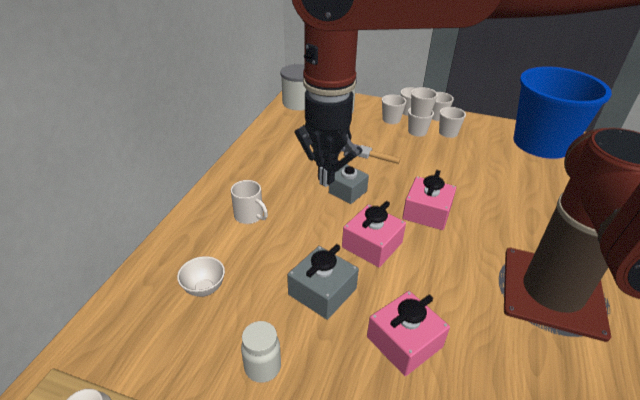

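The head is back out at 112 mm with its ears realigned at (318,128)–(318,217) in the wrist view. Mug, bowl, jar and brush are unmoved and the arm is clear, so I hand in.

```bash
python3 -c "
from plant import *
job_done()"
```

```text
the job is handed in; nothing more can be done
```

I pressed the grey stop station's mushroom head with closed fingertips until it latched, then let go. I then pushed the ear on the far-left side clockwise through a 0.7 rad arc until the head popped out, backed off, and handed the job in.

- **Latch:** after letting go, the top read about 105 mm against 112 mm before, and it stayed in untouched.
- **End state:** the top is back at 112 mm and the ears are at their original angle (within about 0.01 rad).
- **Other objects:** the mug, bowl and jar look unchanged in the side view, and what shows of the brush looks unmoved. I only compared pixels for the area around the stop station, bowl and jar, and found no change. I never moved near the start button or touched it.
- **Forces and time:** the press was set to stop at a 16 N change. The twist readings stayed near noise (about 1 N), so the camera picture, not the force, confirmed the twist. The clock read 16.8 s at the last check.

No check failed or disagreed.

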